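# Take the module out of the clamshell fixture

### The arm

A 6-joint arm with a two-finger parallel gripper is mounted at the origin on a cart in front of the work surface, level with it; the furniture and walls round the work are solid. World frame = base frame: x ahead of the robot, y to its left, z up, the work surface at z = 0. Lengths are in m, angles in rad, forces in N, time in s.
With the tool pointing down it reaches from about 0.25 to 0.725 m from the base axis. Payload 4 kg.
Tool frame: the origin (TCP) lies midway between the tips of the shut fingers; the grasp point (between the pads) lies 19 mm behind it; z points along the fingers, y is the line along which they close (so a half turn about z gives the same grasp; the last joint's range is limited). The gripper opens to 85 mm and grips with 20 to 120 N. Pads are 22 mm wide; open, the fingers measure 114 mm over their backs; the gripper's body (76 mm by 85 mm) begins 54 mm behind the grasp point. The pads swing forward as they close: fully open they stand 13 mm farther back than shut.
Start: joints at [1.204, 0.241, 0.005, 1.335, 0, 1.571], TCP at [0.179, 0.467, 0.231] pointing down, gripper open.
Joint ranges: [-2.72, 2.72], [-1.05, 1.87], [-1.09, 1.28], [-1.99, 2.15], [-1.42, 1.44], [-3.14, 3.14]. Speed limits (rad/s): [2.79, 2.79, 3.14, 3.14, 3.14, 3.14].

### API

Orientations are given as a unit quaternion [x, y, z, w].
In Python, from workcell import bot gives the robot as it stands. The module is installed in compiled form; this text tells all that it offers.
- The arm moves only by the tool drive_tool, never from a script. Its arguments are lists of equal length, an entry for each row: "slide": the shift along the tool's x, y, z scaled (see below), a list of three; "rotation": the turn, a rotation vector about the tool's x, y, z scaled (see below), a list of three. A call has exactly 8 rows; each row is the pose to reach, as a shift and turn from the pose commanded when the call began, along the tool's axes at that moment; what a row does not reach only later rows make up. The controller multiplies each number of a shift by 250 mm and each number of a turn by 0.5 rad. A row lasts 1/8 s, in which the tool goes at most 62.5 mm and 10.7 degrees, less where a joint would pass 70% of its speed; a pose out of reach is approached as far as the arm can. A call with a number of a shift or a turn outside -1 to 1 is refused whole. A call with a gripper value outside its range is refused whole. "gripper" is the opening, from 0 (shut) to 1 (fully open), set as the call begins (left out, the last holds). The fingers move at their own pace and stop on an object; the grip force is fixed at half the most. Time passes only in rows, so rows that repeat a pose let the fingers close, or fill a call up. It gives the time, the measured TCP pose, the force, the opening and the grip force at its end, in the units of the state.
- bot.get_obs(): the state, without advancing time (a new reading comes with each control period).
- bot.camera(name): name is "side" or "top" or "wrist"; returns a dict with "image" (420x560x3 uint8, red, green, blue), "z_map" (420x560 float32, m along the optical axis (not along the pixel's ray), 0 where there is no reading), "camera_matrix" (3x3 intrinsics, pixels), "xyz" and "orientation" of the camera in the world. Camera axes: x right, y up, looking along -z (the intrinsics and any distortion apply to the point x, -y, -z); pixel columns grow to the right and rows downward; lengths in m; the calibration is good to about 2 mm. A picture is of the moment at which its call begins.
- bot.job_done(): hands the job in; it is judged then, once.
The state is a dict: "clock": time; "joint_pos": joint angles; "joint_vel": joint speeds; "tau": joint torques, N m; "eef_pos": TCP position; "tool_rot": TCP orientation; "ft_force": force on the tool from outside, world axes, zero at the start; "ft_torque": the same for the moment, N m; "grip_width": finger opening in m; "grasp_force": force on a finger pad.
Only numpy, scipy, OpenCV 4.12 (cv2) and the standard library are available. Lean on these libraries where they do the work, as an engineer would, in place of code of your own. Each camera call takes 0.05 s, during which the arm holds its last target. There are 200 camera calls.

### The job

The module in the clamshell programming fixture is finished. Swing the fixture's lid up and over past vertical until it stays open by itself, then lift the module straight out by its rib and set it down upright, without dropping it, in the middle of the rubber pad. Leave the lid open and the other things where they are.

Things in the scene. Friction and masses are not known exactly. Their poses are not given: they have to be found in the camera images.
- fixture: Clamshell fixture, fixed to the desk: aluminium base block 116 (x) x 160 (y) x 34 high, origin under its centre, x pointing from its front (pull-bar side, toward the robot) to its hinge, z up. In its top is a pocket 73 (x) x 113 (y), 12 deep (floor at z = 22), in which the module lies. A grey hood-like lid with a clear window covers it; closed, the lid is 116 x 160 and reaches from z = 36 to z = 71.
- lid (a joint): Angle of the lid (rad): 0 closed, growing as it swings up and back away from the robot; hard stop at 1.95, panel vertical at 1.57. Free hinge: the lid (0.25 kg) falls shut below about 1.2 and falls on to the stop, and stays there, beyond about 1.35.
- lid_hinge (a point): Middle of the hinge axis, which runs along the fixture's y; 62 behind the base's centre and 36 above the desk. Does not move with the lid.
- lid_bar (a point): Middle of the lid's round steel pull bar, moving with the lid. The bar is 10 thick and 90 long, parallel to the hinge, 170 from it, held by an arm at each end; the gap between bar and the lid's front wall is 45. Closed, the bar's centre is 46 above the desk and 108 in front of the base's centre; nothing lies below it. It can be pinched across from above.
- module_center (a point): Centre, half-way up, of the cast module: dark flat body 70 (x) x 110 (y) x 14 high with an upright bare-aluminium rib on its middle, 12 thick (y), 50 long (x) and 26 high; 40 high in all, so this point is 20 above its underside, the rib's top is 20 above it and the body's top face 6 below it. About 0.2 kg. z up; in the pocket its axes match the fixture's. In the pocket only the rib can be gripped.
- pad_top (a point): Middle of the top face of the fixed square black rubber pad, 150 x 150 x 4.
- pot: Small round pot with a black lid, standing loose on the desk, a bystander, 47 across and 41 high; origin under it.
- tape: Roll of tape lying loose on the desk, a bystander, 92 across and 12 high; origin under its centre.
- marker: Marker pen lying loose on the desk, a bystander, 135 long and 17 thick; origin under its centre.

How it is judged:
By the outcome, as a careful person would: the job done as asked, in the order asked, and still so for the second after the job is handed in, with the robot touching nothing.
It also fails if it takes over 58 s, if anything falls off the work surface, if the arm or the gripper's body presses on something with over 40 N, if the wrist force passes 120 N, or if a joint passes its speed limit or range.

## Working session

There is one attempt and no reset: what is moved stays moved. The work goes in short steps, Python scripts to look and compute and a tool call to move; the robot and the scene stay as the last step left them, time stands still between calls to the robot, and variables do not carry over. Pictures are saved under pics/ and viewed, at most 10 in all, crops included, and the job is handed in when it is done.

Besides the shell and the picture viewer there is one more tool, called after "Call:" in YAML: its name, and indented under it one key for each argument. drive_tool: Moves the arm, as the interface text tells. Shifts and turns lie within -1 to 1; 1 stands for 250 mm of shift or 0.5 rad of turn. Its arguments: {"type":"object","properties":{"slide":{"type":"array","items":{"type":"array","items":{"type":"number"}}},"rotation":{"type":"array","items":{"type":"array","items":{"type":"number"}}},"gripper":{"type":"number"}},"required":["slide","rotation"]}

```bash
mkdir -p pics; cat > h.py <<'E'
import numpy as np, cv2
from scipy.spatial.transform import Rotation as R
from workcell import bot
def snap(n,f=None):
    c=bot.camera(n)
    if f: cv2.imwrite('pics/'+f,cv2.cvtColor(c['image'],cv2.COLOR_RGB2BGR))
    return c
def cloud(c):
    K=np.array(c['camera_matrix']);z=c['z_map'];v,u=np.mgrid[:z.shape[0],:z.shape[1]]
    p=np.stack([(u-K[0,2])/K[0,0]*z,-(v-K[1,2])/K[1,1]*z,-z],-1)
    return p@R.from_quat(c['orientation']).as_matrix().T+np.array(c['xyz'])
E
python3 - <<'E'
from h import *
for n in('top','side'):
    c=snap(n,n+'0.png');np.save(n+'.npy',cloud(c));print(n,c['xyz'],c['orientation'],c['camera_matrix'],(c['z_map']>0).mean())
o=bot.get_obs();print(o['clock'],o['eef_pos'],o['tool_rot'])
E
```

```text
top [ 0.39879768 -0.11378906  1.55419808] [-0.01403893  0.03079925  0.71041167 -0.70297195] [[529.52656963   0.         287.39634436]
 [  0.         529.52656963 209.82445729]
 [  0.           0.           1.        ]] 0.9958886054421768
side [0.52953313 0.81232455 0.6418183 ] [0.00924452 0.49270012 0.86979411 0.02488644] [[387.79807216   0.         279.72044581]
 [  0.         387.79807216 211.28021284]
 [  0.           0.           1.        ]] 0.996203231292517
0.1 [0.17910217 0.46622737 0.23051359] [ 1.82368722e-01  9.83229769e-01 -9.15533725e-04 -1.80088090e-04]
```

View pics/top0.png

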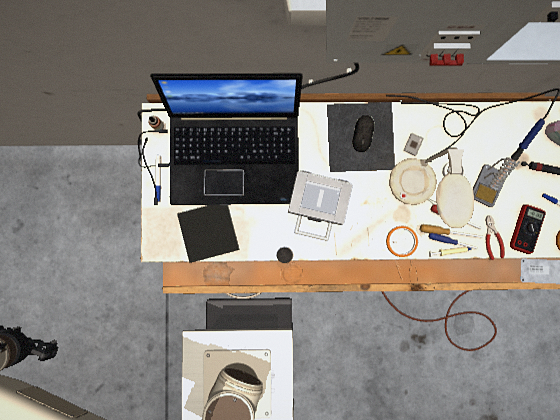

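View pics/side0.png

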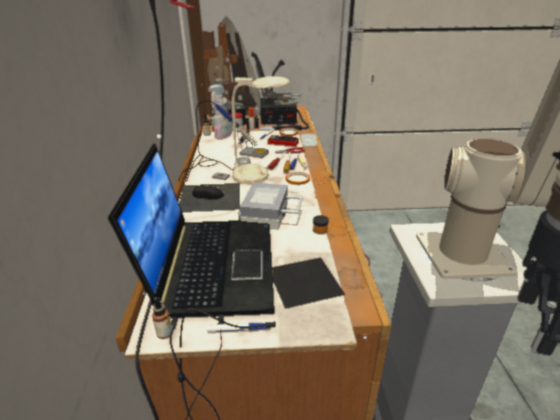

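The top view shows the fixture at about (322,195) with its pull bar at (315,236), the pad at (208,233) and the pot at (285,255). The side view agrees: fixture at (265,200), pad at (308,281).

```bash
python3 - <<'E'
from h import *
P=np.load('top.npy');im=cv2.imread('pics/top0.png')
print('desk z',[P[r,c].round(4).tolist() for r,c in((240,260),(215,260),(225,380))])
g=im.max(2)
def rect(m,name):
    n,l,s,ce=cv2.connectedComponentsWithStats(m.astype(np.uint8))
    i=1+s[1:,4].argmax();q=P[l==i]
    r=cv2.minAreaRect((q[:,:2]*1000).astype(np.float32));print(name,s[i].tolist(),r,'z',np.percentile(q[:,2],[5,50,95]).round(4))
    print(cv2.boxPoints(r).round(0).tolist())
sub=np.zeros(g.shape,bool);sub[200:265,170:245]=1
rect(sub&(g<60),'pad')
sub[:]=0;sub[160:245,280:360]=1
rect(sub&(P[...,2]>.058),'lid')
rect(sub&(P[...,2]>.03)&(P[...,2]<.055),'bar-ish')
sub[:]=0;sub[240:270,270:300]=1
rect(sub&(P[...,2]>.03),'pot')
rect((P[...,2]>.012)&(P[...,2]<.4)&(P[...,0]<.9)&(np.indices(g.shape)[0]<206)&(np.indices(g.shape)[1]<310),'laptop')
for y in(.2,.1,0):
    m=(abs(P[...,1]-y)<.01)&(P[...,2]>.0)&(P[...,0]>.3)&(P[...,0]<1);q=P[m];print(y,'max z',q[q[:,2].argmax()])
E
python3 -c "
import cv2;im=cv2.imread('pics/top0.png')[150:270,170:370];cv2.imwrite('pics/topc.png',cv2.resize(im,None,fx=4,fy=4,interpolation=cv2.INTER_CUBIC))"
```

```text
desk z [[0.4096, -0.07, 0.0005], [0.4827, -0.0707, 0.0033], [0.4498, -0.4235, 0.0016]]
pad [170, 200, 75, 62, 2854] ((462.96014404296875, 38.17736053466797), (186.39683532714844, 272.21075439453125), 11.511280059814453) z [-0.0008  0.0055  0.0216]
[[344.0, 153.0], [399.0, -114.0], [581.0, -77.0], [527.0, 190.0]]
lid [289, 171, 64, 53, 2350] ((480.3389892578125, -226.7757110595703), (165.7230224609375, 224.0440216064453), 72.30753326416016) z [0.0659 0.0714 0.0771]
[[348.0, -272.0], [562.0, -340.0], [612.0, -182.0], [399.0, -114.0]]
bar-ish [294, 214, 41, 26, 206] ((443.6485900878906, -224.07778930664062), (108.53411102294922, 54.816444396972656), 77.18122100830078) z [0.0446 0.0506 0.0545]
[[405.0, -271.0], [458.0, -283.0], [482.0, -177.0], [429.0, -165.0]]
pot [277, 247, 16, 16, 212] ((367.3028869628906, -140.5868377685547), (42.85599899291992, 42.69464111328125), 89.40945434570312) z [0.0367 0.0417 0.0476]
[[346.0, -162.0], [388.0, -162.0], [389.0, -119.0], [346.0, -119.0]]
laptop [0, 44, 310, 162, 30328] ((682.4456176757812, 233.96273803710938), (899.2215576171875, 337.4522399902344), 88.88801574707031) z [0.0185 0.1087 0.3706]
[[505.0, -212.0], [842.0, -219.0], [860.0, 680.0], [522.0, 687.0]]
0.2 max z [0.84025171 0.19715355 0.61835422]
0.1 max z [0.83858282 0.10139511 0.62184166]
0 max z [0.83957987 0.00301729 0.61967513]
```

View pics/topc.png

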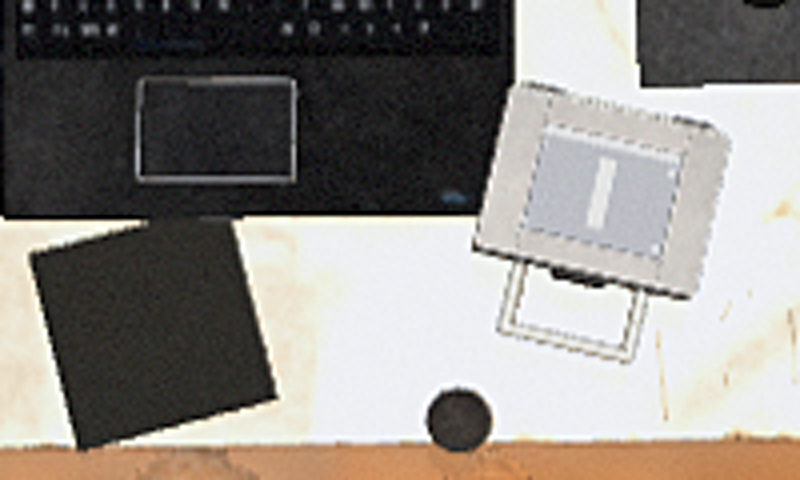

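The crop shows lid corners at (515,82), (732,130), (690,298) and (475,247), bar ends at (500,330) and (630,360), and pad corners at (32,255), (276,398) and (80,450).

```bash
cat >> h.py <<'E'
def ray(c,uv,z):
    K=np.array(c['camera_matrix']);uv=np.atleast_2d(uv).astype(float)
    d=np.c_[(uv[:,0]-K[0,2])/K[0,0],-(uv[:,1]-K[1,2])/K[1,1],-np.ones(len(uv))]@R.from_quat(c['orientation']).as_matrix().T
    o=np.array(c['xyz']);return o+d*((z-o[2])/d[:,2])[:,None]
E
python3 - <<'E'
from h import *
c=bot.camera('top')
f=lambda a:(np.array(a)+.5)/4-.5+[170,150]
lid=ray(c,f([(515,82),(732,130),(690,298),(475,247)]),.071)
print('lid',lid.round(3).tolist(),lid.mean(0),[np.linalg.norm(lid[i]-lid[i-1]).round(3) for i in range(4)])
d=lid[0]-lid[1]+lid[3]-lid[2];yaw=np.arctan2(-d[0],d[1]);print('fix yaw',yaw)
x=np.array([np.cos(yaw),np.sin(yaw),0]);print('fix centre>bar pred',lid.mean(0)-.108*x)
b=ray(c,f([(500,330),(630,360)]),.046);print('bar',b.round(3).tolist(),b.mean(0))
rib=ray(c,f([(602,195)]),.062);print('rib',rib)
p=ray(c,f([(32,255),(276,398),(80,450)]),.004);print('pad',p.round(3).tolist(),(p[0]+p[1])/2,np.linalg.norm(p[0]-p[2]),np.linalg.norm(p[1]-p[2]))
e=p[0]-p[2];print('pad yaw',np.arctan2(e[1],e[0]))
P=np.load('top.npy');m=(P[...,2]>.012)&(P[...,2]<.03)&(P[...,1]>-.1)&(P[...,1]<.25)&(P[...,0]<.7)&(P[...,0]>.4)
q=P[m];print('laptop front x',np.percentile(q[:,0],[1,5]),'z',np.median(q[:,2]))
o=bot.get_obs();print(R.from_quat(o['tool_rot']).as_matrix().round(3))
E
```

```text
lid [[0.605, -0.182, 0.071], [0.569, -0.335, 0.071], [0.451, -0.303, 0.071], [0.488, -0.152, 0.071]] [ 0.52842665 -0.24287206  0.071     ] [np.float64(0.12), np.float64(0.157), np.float64(0.123), np.float64(0.155)]
fix yaw -0.23514538084458642
fix centre>bar pred [ 0.42339876 -0.21770975  0.071     ]
bar [[0.431, -0.17, 0.046], [0.408, -0.262, 0.046]] [ 0.41939336 -0.21617764  0.046     ]
rib [[ 0.52498067 -0.24280703  0.062     ]]
pad [[0.49, 0.169, 0.004], [0.384, -0.008, 0.004], [0.348, 0.135, 0.004]] [0.43676557 0.08091002 0.004     ] 0.14635499704172475 0.14668597004259393
pad yaw 0.24107118751053777
laptop front x [0.51628179 0.52316163] z 0.02282614910366143
[[-0.933  0.359 -0.001]
 [ 0.359  0.933 -0.002]
 [-0.    -0.002 -1.   ]]
```

Call:
drive_tool:
  slide:
    - [-0.08, -0.09, 0]
    - [-0.16, -0.18, 0]
    - [-0.24, -0.28, 0]
    - [-0.31, -0.37, 0]
    - [-0.39, -0.46, 0]
    - [-0.47, -0.55, 0]
    - [-0.55, -0.64, 0]
    - [-0.62, -0.73, 0]
  rotation:
    - [0, 0, 0.12]
    - [0, 0, 0.24]
    - [0, 0, 0.36]
    - [0, 0, 0.48]
    - [0, 0, 0.6]
    - [0, 0, 0.72]
    - [0, 0, 0.84]
    - [0, 0, 0.96]
  gripper: 1

```text
clock: 1.15
eef_pos: [0.2586, 0.2397, 0.2311]
tool_rot: [0.412, 0.911, -0.0, -0.0]
ft_force: [0.7, 1.2, -0.1]
grip_width: 0.0852
grasp_force: 0.0
```

```bash
cat >> h.py <<'E'
def plan(x,y,z,az=None,q=None):
    "shift (units) and turn (units) from the measured pose to the TCP target, tool down, tool-y at azimuth az"
    o=bot.get_obs();r=R.from_quat(o['tool_rot']);p=np.array(o['eef_pos'])
    t=np.array([np.sin(az),-np.cos(az),0]);t2=np.array([np.cos(az),np.sin(az),0])
    T=R.from_matrix(np.c_[-t*-1,t2,[0,0,-1]]) if False else R.from_matrix(np.c_[np.cross(t2,[0,0,-1]),t2,[0,0,-1]])
    print('slide',(r.inv().apply(np.array([x,y,z])-p)/.25).round(3),'rot',((r.inv()*T).as_rotvec()/.5).round(3),'at',p.round(4),'t',round(o['clock'],2),'q',np.round(o['joint_pos'],2))
E
python3 -c "
from h import *
plan(.42,-.217,.2,-.236)"
```

```text
slide [-1.798 -0.723  0.125] rot [-1.000e-03  1.000e-03  1.916e+00] at [0.2586 0.2397 0.2311] t 1.15 q [ 0.75 -0.05 -0.33  1.3  -0.    1.6 ]
```

Call:
drive_tool:
  slide:
    - [-0.11, -0.045, 0.01]
    - [-0.22, -0.09, 0.015]
    - [-0.34, -0.135, 0.02]
    - [-0.45, -0.18, 0.03]
    - [-0.56, -0.225, 0.04]
    - [-0.68, -0.27, 0.05]
    - [-0.79, -0.315, 0.05]
    - [-0.9, -0.36, 0.06]
  rotation:
    - [0, 0, 0.12]
    - [0, 0, 0.24]
    - [0, 0, 0.36]
    - [0, 0, 0.48]
    - [0, 0, 0.6]
    - [0, 0, 0.72]
    - [0, 0, 0.84]
    - [0, 0, 0.96]

```text
clock: 2.15
eef_pos: [0.3403, 0.0116, 0.2163]
tool_rot: [0.617, 0.787, 0.0, 0.0]
ft_force: [-0.2, -0.4, -0.6]
grip_width: 0.0854
grasp_force: 0.0
```

```bash
python3 -c "
from h import *
plan(.42,-.217,.2,-.236)"
```

```text
slide [-0.964  0.09   0.065] rot [ 0.    -0.     0.956] at [0.3403 0.0116 0.2163] t 2.15 q [ 0.03 -0.07 -0.38  1.26  0.    1.36]
```

Call:
drive_tool:
  slide:
    - [-0.12, 0.01, 0.01]
    - [-0.24, 0.02, 0.015]
    - [-0.36, 0.03, 0.02]
    - [-0.48, 0.045, 0.03]
    - [-0.6, 0.055, 0.04]
    - [-0.73, 0.07, 0.05]
    - [-0.85, 0.08, 0.06]
    - [-0.964, 0.09, 0.065]
  rotation:
    - [0, 0, 0.12]
    - [0, 0, 0.24]
    - [0, 0, 0.36]
    - [0, 0, 0.48]
    - [0, 0, 0.6]
    - [0, 0, 0.72]
    - [0, 0, 0.84]
    - [0, 0, 0.956]
  gripper: 0.5

```text
clock: 3.15
eef_pos: [0.4202, -0.2167, 0.1996]
tool_rot: [0.786, 0.619, -0.0, -0.0]
ft_force: [0.0, 0.1, 0.7]
grip_width: 0.043
grasp_force: 0.0
```

```bash
python3 - <<'E'
from h import *
c=snap('wrist','w1.png');np.save('w1.npy',cloud(c));print(c['xyz']);plan(.42,-.217,.15,-.236)
E
```

```text
[ 0.43848771 -0.14153802  0.34202662]
slide [ 0.009 -0.009  0.198] rot [ 0.002  0.004 -0.007] at [ 0.4215 -0.2197  0.1994] t 3.2 q [-0.48  0.21 -0.12  1.24 -0.    1.33]
```

View pics/w1.png

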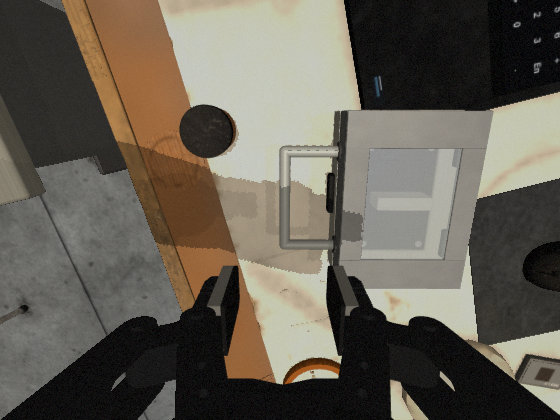

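The bar runs from (285,150) to (285,246), the lid's front top edge is at about x=346, and the fingers straddle column 284.

```bash
python3 - <<'E'
from h import *
c=bot.camera('wrist');P=cloud(c)
print('ray bar',ray(c,[(285,151),(285,245),(285,198)],.046).round(4).tolist())
q=P[165:235,275:295].reshape(-1,3);q=q[(q[:,2]>.035)&(q[:,2]<.06)];print(len(q),q.mean(0),np.percentile(q[:,2],[10,50,90]))
v=np.linalg.svd(q[:,:2]-q[:,:2].mean(0),full_matrices=False)[2][0];print('bar dir yaw',np.arctan2(-v[0],v[1]))
rib=ray(c,[(377,195),(430,197),(377,210),(430,210)],.062);print('rib',rib.round(4).tolist(),rib.mean(0))
L=ray(c,[(347,111),(492,111),(462,288),(343,288)],.071);print('lid',L.round(4).tolist(),L.mean(0))
plan(.42,-.217,.15,-.236)
E
```

```text
ray bar [[0.4353, -0.1748, 0.046], [0.4139, -0.2634, 0.046], [0.4251, -0.2171, 0.046]]
749 [ 0.42222317 -0.2165486   0.04985494] [0.04783499 0.05006764 0.0513341 ]
bar dir yaw 2.8944462874728027
rib [[0.5059, -0.2298, 0.062], [0.5514, -0.2428, 0.062], [0.5038, -0.2436, 0.062], [0.5502, -0.2549, 0.062]] [ 0.52782101 -0.24280494  0.062     ]
lid [[0.4909, -0.1535, 0.071], [0.6029, -0.1808, 0.071], [0.5682, -0.3356, 0.071], [0.459, -0.3089, 0.071]] [ 0.53026013 -0.2446654   0.071     ]
slide [ 0.003 -0.004  0.198] rot [-0.     0.001 -0.002] at [ 0.4208 -0.2178  0.1994] t 3.25 q [-0.48  0.21 -0.12  1.24 -0.    1.33]
```

Call:
drive_tool:
  slide:
    - [0, 0.01, 0.1]
    - [0, 0.01, 0.2]
    - [0, 0.01, 0.3]
    - [0, 0.01, 0.4]
    - [0, 0.01, 0.5]
    - [0, 0.01, 0.6]
    - [0, 0.01, 0.66]
    - [0, 0.01, 0.69]
  rotation:
    - [0, 0, 0]
    - [0, 0, 0]
    - [0, 0, 0]
    - [0, 0, 0]
    - [0, 0, 0]
    - [0, 0, 0]
    - [0, 0, 0]
    - [0, 0, 0]

```text
clock: 4.25
eef_pos: [0.4217, -0.2153, 0.0267]
tool_rot: [0.784, 0.62, -0.0, -0.001]
ft_force: [1.2, -0.5, -0.1]
grip_width: 0.0428
grasp_force: 0.0
```

Call:
drive_tool:
  slide:
    - [0, 0, 0]
    - [0, 0, 0]
    - [0, 0, 0]
    - [0, 0, 0]
    - [0, 0, 0]
    - [0, 0, 0]
    - [0, 0, 0]
    - [0, 0, 0]
  rotation:
    - [0, 0, 0]
    - [0, 0, 0]
    - [0, 0, 0]
    - [0, 0, 0]
    - [0, 0, 0]
    - [0, 0, 0]
    - [0, 0, 0]
    - [0, 0, 0]
  gripper: 0

```text
clock: 5.25
eef_pos: [0.4219, -0.2161, 0.0281]
tool_rot: [0.785, 0.62, -0.0, -0.0]
ft_force: [-4.3, 2.1, 6.8]
grip_width: 0.0078
grasp_force: 58.7
```

```bash
python3 - <<'E'
from h import *
o=bot.get_obs();p=np.array(o['eef_pos']);r=R.from_quat(o['tool_rot']);print(p,o['ft_force'],o['grip_width'])
yaw=-.24;x=np.array([np.cos(yaw),np.sin(yaw),0]);z=np.array([0,0,1.])
for k in (0,.24,.48,.72,.96,1.2,1.4,1.6,1.7):
    f=np.arctan2(.01,.17)
    d=.1703*((-np.cos(k+f)+np.cos(f))*x+(np.sin(k+f)-np.sin(f))*z)
    print(k,'total world',(p+d).round(3),'units',(r.inv().apply(d)/.25).round(3))
E
```

```text
[ 0.42193543 -0.21612305  0.02814083] [-4.32439335  2.0896449   6.82709347] 0.007756016134355169
0 total world [ 0.422 -0.216  0.028] units [0. 0. 0.]
0.24 total world [ 0.429 -0.218  0.068] units [-0.     0.029 -0.161]
0.48 total world [ 0.445 -0.222  0.106] units [-0.001  0.095 -0.31 ]
0.72 total world [ 0.469 -0.228  0.138] units [-0.001  0.195 -0.439]
0.96 total world [ 0.5   -0.235  0.163] units [-0.002  0.322 -0.54 ]
1.2 total world [ 0.536 -0.244  0.18 ] units [-0.003  0.47  -0.609]
1.4 total world [ 0.569 -0.252  0.187] units [-0.003  0.603 -0.637]
1.6 total world [ 0.602 -0.26   0.188] units [-0.004  0.739 -0.639]
1.7 total world [ 0.618 -0.264  0.185] units [-0.005  0.807 -0.63 ]
```

Call:
drive_tool:
  slide:
    - [0, 0.002, -0.04]
    - [0, 0.007, -0.08]
    - [0, 0.016, -0.12]
    - [0, 0.029, -0.161]
    - [0, 0.045, -0.2]
    - [0, 0.06, -0.237]
    - [0, 0.076, -0.275]
    - [0, 0.095, -0.31]
  rotation:
    - [0, 0, 0]
    - [0, 0, 0]
    - [0, 0, 0]
    - [0, 0, 0]
    - [0, 0, 0]
    - [0, 0, 0]
    - [0, 0, 0]
    - [0, 0, 0]

```text
clock: 6.25
eef_pos: [0.4438, -0.2214, 0.1055]
tool_rot: [0.785, 0.62, -0.001, -0.002]
ft_force: [-6.6, 1.0, 2.8]
grip_width: 0.0079
grasp_force: 58.5
```

```bash
python3 - <<'E'
from h import *
o=bot.get_obs();p=np.array(o['eef_pos']);r=R.from_quat(o['tool_rot']);print(p,o['ft_force'],o['grip_width'])
snap('side','s1.png')
yaw=-.24;x=np.array([np.cos(yaw),np.sin(yaw),0]);z=np.array([0,0,1.])
for k in np.linspace(.48,1.68,17):
    f=np.arctan2(.01,.17)
    d=.1703*((-np.cos(k+f)+np.cos(f+.48))*x+(np.sin(k+f)-np.sin(f+.48))*z)
    print(k.round(3),'units',(r.inv().apply(d)/.25).round(3))
im=cv2.imread('pics/s1.png')[120:300,180:420];cv2.imwrite('pics/s1c.png',cv2.resize(im,None,fx=3,fy=3))
E
```

```text
[ 0.44379841 -0.22142251  0.10546156] [-6.6286838   0.96948164  2.8282481 ] 0.007888698521323931
0.48 units [0. 0. 0.]
0.555 units [-0.     0.028 -0.043]
0.63 units [-0.     0.058 -0.084]
0.705 units [-0.001  0.092 -0.122]
0.78 units [-0.001  0.129 -0.158]
0.855 units [-0.001  0.168 -0.191]
0.93 units [-0.001  0.209 -0.22 ]
1.005 units [-0.001  0.253 -0.247]
1.08 units [-0.002  0.298 -0.27 ]
1.155 units [-0.002  0.345 -0.29 ]
1.23 units [-0.002  0.394 -0.306]
1.305 units [-0.003  0.443 -0.319]
1.38 units [-0.003  0.494 -0.328]
1.455 units [-0.003  0.544 -0.333]
1.53 units [-0.003  0.595 -0.334]
1.605 units [-0.004  0.647 -0.332]
1.68 units [-0.004  0.697 -0.325]
```

View pics/s1c.png

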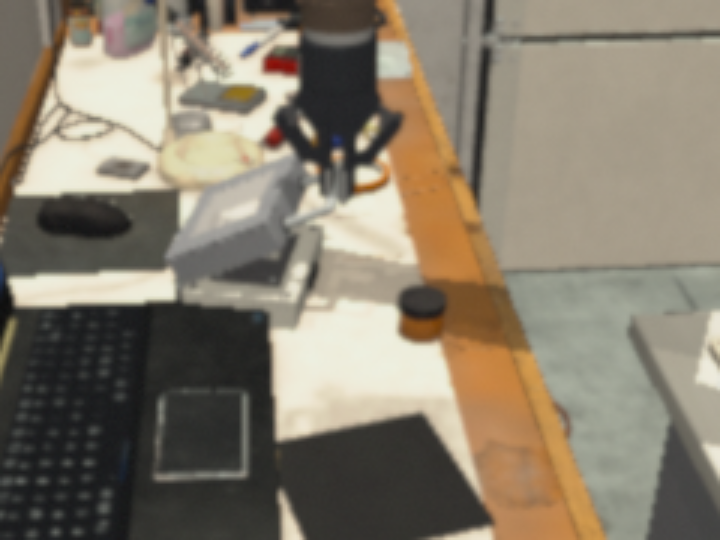

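The lid is half up at about (245,200), with the bar held between the fingers at (335,190). The arc continues.

Call:
drive_tool:
  slide:
    - [0, 0.028, -0.043]
    - [0, 0.058, -0.084]
    - [0, 0.092, -0.122]
    - [0, 0.129, -0.158]
    - [0, 0.168, -0.191]
    - [0, 0.209, -0.22]
    - [0, 0.253, -0.247]
    - [0, 0.298, -0.27]
  rotation:
    - [0, 0, 0]
    - [0, 0, 0]
    - [0, 0, 0]
    - [0, 0, 0]
    - [0, 0, 0]
    - [0, 0, 0]
    - [0, 0, 0]
    - [0, 0, 0]

```text
clock: 7.3
eef_pos: [0.5182, -0.2396, 0.1763]
tool_rot: [0.785, 0.62, 0.0, 0.001]
ft_force: [-8.1, 1.1, 3.8]
grip_width: 0.0079
grasp_force: 59.7
```

Call:
drive_tool:
  slide:
    - [0, 0.047, -0.02]
    - [0, 0.096, -0.036]
    - [0, 0.145, -0.049]
    - [0, 0.196, -0.058]
    - [0, 0.246, -0.063]
    - [0, 0.297, -0.064]
    - [0, 0.349, -0.062]
    - [0, 0.399, -0.055]
  rotation:
    - [0, 0, 0]
    - [0, 0, 0]
    - [0, 0, 0]
    - [0, 0, 0]
    - [0, 0, 0]
    - [0, 0, 0]
    - [0, 0, 0]
    - [0, 0, 0]

```text
clock: 8.3
eef_pos: [0.617, -0.2635, 0.1887]
tool_rot: [0.785, 0.62, 0.001, 0.002]
ft_force: [-1.9, -1.2, 0.4]
grip_width: 0.0074
grasp_force: 60.3
```

```bash
python3 - <<'E'
from h import *
snap('side','s2.png');plan(.62,-.264,.185,-.24)
im=cv2.imread('pics/s2.png')[80:260,180:420];cv2.imwrite('pics/s2c.png',cv2.resize(im,None,fx=3,fy=3))
E
```

```text
slide [0.001 0.005 0.013] rot [0.014 0.004 0.012] at [ 0.6187 -0.2639  0.1884] t 8.35 q [-0.4   0.61  0.45  1.41 -0.    1.4 ]
```

View pics/s2c.png

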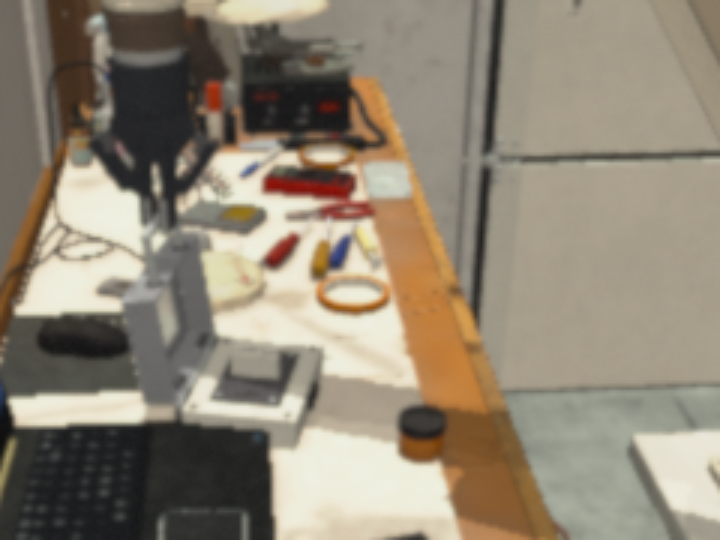

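The lid stands just past vertical at about (170,320), and the exposed module's rib is at (258,362). I'll open the fingers and lift clear.

Call:
drive_tool:
  slide:
    - [0, 0, 0]
    - [0, 0, 0]
    - [0, 0, 0]
    - [0, 0, 0]
    - [0, 0, -0.06]
    - [0, 0, -0.14]
    - [0, 0, -0.24]
    - [0, 0, -0.34]
  rotation:
    - [0, 0, 0]
    - [0, 0, 0]
    - [0, 0, 0]
    - [0, 0, 0]
    - [0, 0, 0]
    - [0, 0, 0]
    - [0, 0, 0]
    - [0, 0, 0]
  gripper: 0.5

```text
clock: 9.35
eef_pos: [0.615, -0.2623, 0.2732]
tool_rot: [0.785, 0.62, 0.0, 0.0]
ft_force: [0.9, 0.2, -0.4]
grip_width: 0.0427
grasp_force: 0.0
```

```bash
python3 - <<'E'
from h import *
plan(.528,-.243,.22,1.33)
c=bot.camera('side');P=cloud(c);m=(P[...,0]>.5)&(P[...,0]<.75)&(abs(P[...,1]+.26)<.09)&(P[...,2]>.08)&(P[...,2]<.26)
q=P[m];h=np.array([.5886,-.2574]);x=np.array([np.cos(.24),-np.sin(.24)]);s=(q[:,:2]-h)@x
for z in np.arange(.09,.26,.02):
    k=abs(q[:,2]-z)<.01
    if k.any():print(z.round(2),np.percentile(s[k],[2,50,98]).round(3),k.sum())
E
```

```text
slide [-0.006 -0.357  0.213] rot [ 1.000e-03  1.000e-03 -3.128e+00] at [ 0.615  -0.2623  0.2732] t 9.35 q [-0.4   0.6   0.66  1.63 -0.    1.4 ]
0.09 [0.019 0.049 0.057] 216
0.11 [0.026 0.052 0.063] 202
0.13 [0.034 0.059 0.073] 149
0.15 [0.041 0.05  0.06 ] 157
0.17 [0.055 0.061 0.069] 48
0.19 [0.063 0.067 0.074] 76
```

Call:
drive_tool:
  slide:
    - [0, -0.044, 0]
    - [0, -0.09, 0]
    - [0, -0.134, 0]
    - [0, -0.178, 0]
    - [0, -0.223, 0]
    - [0, -0.268, 0]
    - [0, -0.312, 0]
    - [0, -0.357, 0]
  rotation:
    - [0, 0, -0.12]
    - [0, 0, -0.25]
    - [0, 0, -0.37]
    - [0, 0, -0.5]
    - [0, 0, -0.62]
    - [0, 0, -0.75]
    - [0, 0, -0.87]
    - [0, 0, -1]

```text
clock: 10.4
eef_pos: [0.5279, -0.2415, 0.2717]
tool_rot: [0.606, 0.795, -0.0, 0.0]
ft_force: [0.9, 0.4, 0.4]
grip_width: 0.0425
grasp_force: 0.0
```

Call:
drive_tool:
  slide:
    - [0, 0, 0]
    - [0, 0, 0]
    - [0, 0, 0]
    - [0, 0, 0]
    - [0, 0, 0]
    - [0, 0, 0]
    - [0, 0, 0]
    - [0, 0, 0]
  rotation:
    - [0, 0, -0.12]
    - [0, 0, -0.25]
    - [0, 0, -0.37]
    - [0, 0, -0.5]
    - [0, 0, -0.62]
    - [0, 0, -0.75]
    - [0, 0, -0.87]
    - [0, 0, -1]

```text
clock: 11.4
eef_pos: [0.5283, -0.2416, 0.2717]
tool_rot: [0.391, 0.921, -0.0, 0.0]
ft_force: [-0.1, -0.7, -0.5]
grip_width: 0.0427
grasp_force: 0.0
```

Call:
drive_tool:
  slide:
    - [0, 0, 0]
    - [0, 0, 0]
    - [0, 0, 0]
    - [0, 0, 0]
    - [0, 0, 0]
    - [0, 0, 0]
    - [0, 0, 0]
    - [0, 0, 0]
  rotation:
    - [0, 0, -0.12]
    - [0, 0, -0.25]
    - [0, 0, -0.37]
    - [0, 0, -0.5]
    - [0, 0, -0.62]
    - [0, 0, -0.75]
    - [0, 0, -0.87]
    - [0, 0, -1]

```text
clock: 12.4
eef_pos: [0.5283, -0.2416, 0.2717]
tool_rot: [0.151, 0.989, -0.0, 0.0]
ft_force: [-0.4, 0.1, 0.0]
grip_width: 0.0424
grasp_force: 0.0
```

```bash
python3 - <<'E'
from h import *
plan(.528,-.243,.2,1.33);c=snap('wrist','w2.png')
E
```

```text
slide [-0.    -0.006  0.287] rot [-0.     0.001 -0.124] at [ 0.5283 -0.2416  0.2717] t 12.4 q [-0.43  0.39  0.32  1.5  -0.   -0.13]
```

View pics/w2.png

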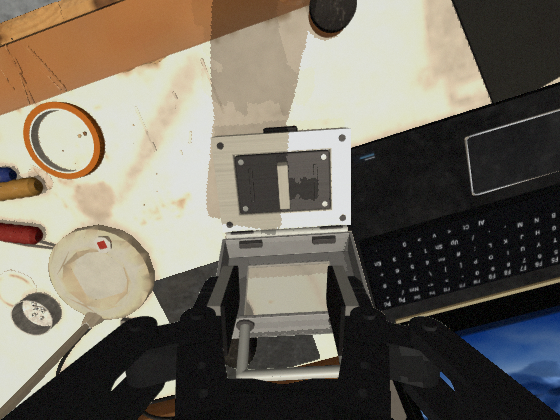

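The open lid lies at the image bottom, (285,290). The module sits in the pocket at (283,182), its rib a bright strip at about column 283, rows 163–208.

```bash
python3 - <<'E'
from h import *
c=bot.camera('wrist');P=cloud(c)
S=P[150:222,238:330].reshape(-1,3);print('z body',np.median(S[:,2]))
q=S[(S[:,2]>.053)&(S[:,2]<.07)];r=cv2.minAreaRect((q[:,:2]*1000).astype(np.float32));print(len(q),r,np.median(q[:,2]),q.mean(0))
v=np.linalg.svd(q[:,:2]-q[:,:2].mean(0),full_matrices=False)[2][0];print('rib az',np.arctan2(v[1],v[0]))
print('ray',ray(c,[(283,186)],.062),'bases',ray(c,[(217,137),(352,127),(350,227),(224,232)],.034).mean(0))
plan(.528,-.243,.2,1.33)
E
```

```text
z body 0.03579857468883646
482 ((527.4031982421875, -240.41778564453125), (11.930021286010742, 50.49982833862305), 76.21277618408203) 0.06173358625503447 [ 0.5258071  -0.24003106  0.06164589]
rib az -0.23753110621997056
ray [[ 0.52555064 -0.24015015  0.062     ]] bases [ 0.52862902 -0.23788821  0.034     ]
slide [-0.    -0.006  0.287] rot [-0.     0.001 -0.128] at [ 0.5283 -0.2416  0.2717] t 12.5 q [-0.43  0.39  0.32  1.5  -0.   -0.12]
```

Call:
drive_tool:
  slide:
    - [0.006, 0, 0.08]
    - [0.006, 0, 0.16]
    - [0.006, 0, 0.24]
    - [0.006, 0, 0.32]
    - [0.006, 0, 0.4]
    - [0.006, 0, 0.48]
    - [0.006, 0, 0.56]
    - [0.006, 0, 0.6]
  rotation:
    - [0, 0, -0.04]
    - [0, 0, -0.08]
    - [0, 0, -0.124]
    - [0, 0, -0.124]
    - [0, 0, -0.124]
    - [0, 0, -0.124]
    - [0, 0, -0.124]
    - [0, 0, -0.124]

```text
clock: 13.5
eef_pos: [0.5264, -0.2409, 0.1203]
tool_rot: [0.122, 0.993, 0.0, -0.001]
ft_force: [-0.7, -0.7, -0.7]
grip_width: 0.0425
grasp_force: 0.0
```

```bash
python3 -c "
from h import *
plan(.527,-.241,.04,1.333)"
```

```text
slide [-0.003  0.     0.321] rot [ 0.001 -0.003 -0.012] at [ 0.5264 -0.2409  0.1203] t 13.5 q [-0.43  0.46  0.03  1.14 -0.   -0.19]
```

Call:
drive_tool:
  slide:
    - [0, 0, 0.05]
    - [0, 0, 0.1]
    - [0, 0, 0.15]
    - [0, 0, 0.2]
    - [0, 0, 0.25]
    - [0, 0, 0.29]
    - [0, 0, 0.31]
    - [0, 0, 0.32]
  rotation:
    - [0, 0, -0.01]
    - [0, 0, -0.01]
    - [0, 0, -0.01]
    - [0, 0, -0.01]
    - [0, 0, -0.01]
    - [0, 0, -0.01]
    - [0, 0, -0.01]
    - [0, 0, -0.01]

```text
clock: 14.5
eef_pos: [0.527, -0.2411, 0.041]
tool_rot: [0.119, 0.993, 0.0, -0.0]
ft_force: [-0.2, 0.5, 0.4]
grip_width: 0.0429
grasp_force: 0.0
```

Call:
drive_tool:
  slide:
    - [0, 0, 0]
    - [0, 0, 0]
    - [0, 0, 0]
    - [0, 0, 0]
    - [0, 0, 0]
    - [0, 0, 0]
    - [0, 0, 0]
    - [0, 0, 0]
  rotation:
    - [0, 0, 0]
    - [0, 0, 0]
    - [0, 0, 0]
    - [0, 0, 0]
    - [0, 0, 0]
    - [0, 0, 0]
    - [0, 0, 0]
    - [0, 0, 0]
  gripper: 0

```text
clock: 15.5
eef_pos: [0.5274, -0.2414, 0.0419]
tool_rot: [0.119, 0.993, -0.0, 0.001]
ft_force: [-0.6, 0.8, 5.1]
grip_width: 0.0106
grasp_force: 62.6
```

Call:
drive_tool:
  slide:
    - [0, 0, -0.02]
    - [0, 0, -0.05]
    - [0, 0, -0.09]
    - [0, 0, -0.14]
    - [0, 0, -0.2]
    - [0, 0, -0.27]
    - [0, 0, -0.34]
    - [0, 0, -0.4]
  rotation:
    - [0, 0, 0]
    - [0, 0, 0]
    - [0, 0, 0]
    - [0, 0, 0]
    - [0, 0, 0]
    - [0, 0, 0]
    - [0, 0, 0]
    - [0, 0, 0]

```text
clock: 16.5
eef_pos: [0.5273, -0.2413, 0.143]
tool_rot: [0.119, 0.993, -0.0, 0.001]
ft_force: [0.3, -0.5, -1.5]
grip_width: 0.0106
grasp_force: 61.8
```

```bash
python3 - <<'E'
from h import *
snap('side','s3.png');plan(.437,.081,.15,1.333+.477)
im=cv2.imread('pics/s3.png')[80:300,160:420];cv2.imwrite('pics/s3c.png',cv2.resize(im,None,fx=2.7,fy=2.7))
c=bot.camera('wrist');P=cloud(c)
import sys
cv2.imwrite('pics/w3.png',c['image'][...,::-1])
E
```

```text
slide [ 0.659  1.169 -0.024] rot [-0.004  0.009 -0.954] at [ 0.5284 -0.2418  0.1451] t 16.55 q [-0.43  0.44  0.07  1.19  0.   -0.19]
```

View pics/s3c.png

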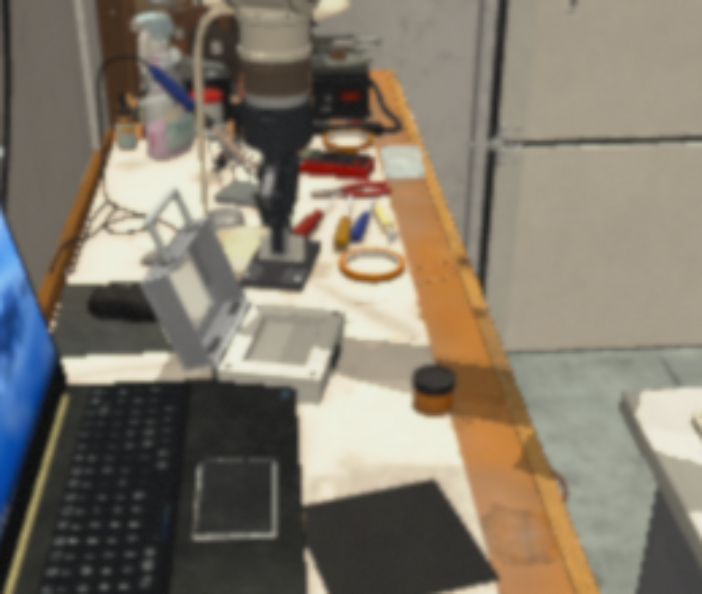

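The module hangs level from the gripper at (282,258). The pocket is empty and the lid is open.

Call:
drive_tool:
  slide:
    - [0.02, 0.04, 0]
    - [0.06, 0.1, 0]
    - [0.1, 0.18, 0]
    - [0.15, 0.26, 0]
    - [0.2, 0.35, 0]
    - [0.25, 0.44, 0]
    - [0.29, 0.51, 0]
    - [0.33, 0.585, 0]
  rotation:
    - [0, 0, -0.02]
    - [0, 0, -0.07]
    - [0, 0, -0.14]
    - [0, 0, -0.21]
    - [0, 0, -0.29]
    - [0, 0, -0.36]
    - [0, 0, -0.42]
    - [0, 0, -0.477]

```text
clock: 17.6
eef_pos: [0.4806, -0.078, 0.1412]
tool_rot: [-0.002, 1.0, 0.0, -0.0]
ft_force: [0.9, 0.3, -1.8]
grip_width: 0.0108
grasp_force: 61.8
```

```bash
python3 -c "
from h import *
plan(.437,.081,.145,1.81)"
```

```text
slide [ 0.172  0.637 -0.015] rot [ 0.    -0.    -0.472] at [ 0.4806 -0.078   0.1412] t 17.6 q [-0.16  0.27 -0.19  1.1   0.   -0.16]
```

Call:
drive_tool:
  slide:
    - [0.02, 0.08, 0]
    - [0.04, 0.16, 0]
    - [0.07, 0.25, 0]
    - [0.09, 0.34, 0]
    - [0.12, 0.43, 0]
    - [0.14, 0.52, 0]
    - [0.16, 0.59, 0]
    - [0.172, 0.637, 0]
  rotation:
    - [0, 0, -0.06]
    - [0, 0, -0.12]
    - [0, 0, -0.19]
    - [0, 0, -0.26]
    - [0, 0, -0.33]
    - [0, 0, -0.39]
    - [0, 0, -0.44]
    - [0, 0, -0.472]

```text
clock: 18.6
eef_pos: [0.4373, 0.0808, 0.1413]
tool_rot: [-0.119, 0.993, -0.0, -0.0]
ft_force: [1.0, -0.2, -0.8]
grip_width: 0.0106
grasp_force: 61.8
```

```bash
python3 - <<'E'
from h import *
c=snap('wrist','w4.png');s=snap('top','t4.png');P=cloud(c);T=cloud(s)
a=c['image'][...,::-1];b=cv2.resize(s['image'][140:280,160:380,::-1],None,fx=2.4,fy=2.4)
cv2.imwrite('pics/m4.png',np.hstack([cv2.resize(a,(440,330)),cv2.resize(b,(360,330))[:, :360]]))
g=a.max(2);print('desk z below',np.median(T[225:250,250:270,2]))
plan(.437,.081,.024,1.81)
E
```

```text
desk z below 0.00015192886285697593
slide [0.002 0.002 0.469] rot [ 0. -0.  0.] at [0.4376 0.0807 0.1413] t 18.7 q [ 0.18  0.2  -0.3   1.08  0.   -0.06]
```

View pics/m4.png

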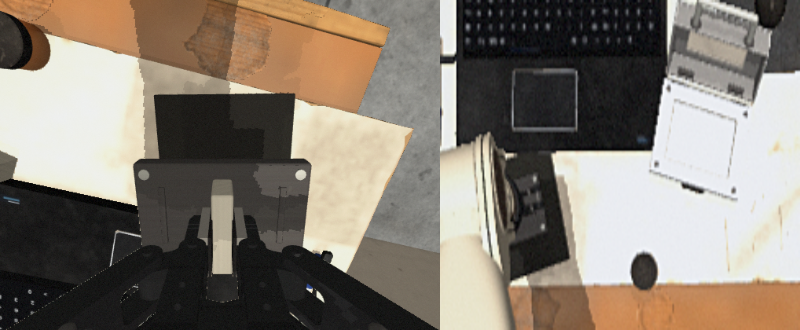

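Left: the module is held level above the pad, aligned with it; the pad's front edge runs from (154,95) to (294,94). Right: the fixture stands open.

```bash
python3 - <<'E'
from h import *
c=bot.camera('wrist')
e=ray(c,np.array([(154,95),(294,94)])/.7857,.004);d=e[0]-e[1];L=np.linalg.norm(d);d/=L
n=np.array([-d[1],d[0],0]);n*=np.sign(n[0]);print(e.round(4).tolist(),L,'centre',e.mean(0)+.075*n,'yaw',np.arctan2(n[1],n[0]))
E
```

```text
[[0.3836, -0.0062, 0.004], [0.3476, 0.1367, 0.004]] 0.14743982987039309 centre [0.43830979 0.0835739  0.004     ] yaw 0.24669434229052895
```

Call:
drive_tool:
  slide:
    - [0, 0.005, 0.06]
    - [0, 0.005, 0.13]
    - [0, 0.005, 0.2]
    - [0, 0.005, 0.27]
    - [0, 0.005, 0.34]
    - [0, 0.005, 0.4]
    - [0, 0.005, 0.43]
    - [0, 0.005, 0.45]
  rotation:
    - [0, 0, 0]
    - [0, 0, 0]
    - [0, 0, 0]
    - [0, 0, 0]
    - [0, 0, 0]
    - [0, 0, 0]
    - [0, 0, 0]
    - [0, 0, 0]

```text
clock: 19.75
eef_pos: [0.4381, 0.0805, 0.0286]
tool_rot: [-0.118, 0.993, -0.0, 0.0]
ft_force: [0.8, -0.5, -1.2]
grip_width: 0.0105
grasp_force: 61.8
```

Call:
drive_tool:
  slide:
    - [0, 0, 0.003]
    - [0, 0, 0.006]
    - [0, 0, 0.009]
    - [0, 0, 0.012]
    - [0, 0, 0.015]
    - [0, 0, 0.017]
    - [0, 0, 0.018]
    - [0, 0, 0.018]
  rotation:
    - [0, 0, 0]
    - [0, 0, 0]
    - [0, 0, 0]
    - [0, 0, 0]
    - [0, 0, 0]
    - [0, 0, 0]
    - [0, 0, 0]
    - [0, 0, 0]

```text
clock: 20.75
eef_pos: [0.4379, 0.0808, 0.0243]
tool_rot: [-0.118, 0.993, -0.0, -0.0]
ft_force: [-0.0, -1.2, -2.0]
grip_width: 0.0106
grasp_force: 61.8
```

No contact yet, so I'll creep on.

Call:
drive_tool:
  slide:
    - [0, 0, 0.001]
    - [0, 0, 0.002]
    - [0, 0, 0.003]
    - [0, 0, 0.004]
    - [0, 0, 0.005]
    - [0, 0, 0.006]
    - [0, 0, 0.006]
    - [0, 0, 0.006]
  rotation:
    - [0, 0, 0]
    - [0, 0, 0]
    - [0, 0, 0]
    - [0, 0, 0]
    - [0, 0, 0]
    - [0, 0, 0]
    - [0, 0, 0]
    - [0, 0, 0]

```text
clock: 21.75
eef_pos: [0.4379, 0.0808, 0.0239]
tool_rot: [-0.118, 0.993, 0.0, 0.0]
ft_force: [-3.6, -0.8, 10.3]
grip_width: 0.0105
grasp_force: 63.5
```

Contact. Release and lift.

Call:
drive_tool:
  slide:
    - [0, 0, 0]
    - [0, 0, 0]
    - [0, 0, 0]
    - [0, 0, 0]
    - [0, 0, 0]
    - [0, 0, 0]
    - [0, 0, 0]
    - [0, 0, 0]
  rotation:
    - [0, 0, 0]
    - [0, 0, 0]
    - [0, 0, 0]
    - [0, 0, 0]
    - [0, 0, 0]
    - [0, 0, 0]
    - [0, 0, 0]
    - [0, 0, 0]
  gripper: 0.5

```text
clock: 22.75
eef_pos: [0.4379, 0.0809, 0.0228]
tool_rot: [-0.118, 0.993, -0.0, 0.0]
ft_force: [-0.5, 0.6, -0.4]
grip_width: 0.0424
grasp_force: 0.0
```

Call:
drive_tool:
  slide:
    - [0, 0, -0.04]
    - [0, 0, -0.1]
    - [0, 0, -0.18]
    - [0, 0, -0.28]
    - [0, 0, -0.38]
    - [0, 0, -0.48]
    - [0, 0, -0.56]
    - [0, 0, -0.6]
  rotation:
    - [0, 0, 0]
    - [0, 0, 0]
    - [0, 0, 0]
    - [0, 0, 0]
    - [0, 0, 0]
    - [0, 0, 0]
    - [0, 0, 0]
    - [0, 0, 0]

```text
clock: 23.75
eef_pos: [0.4385, 0.081, 0.1746]
tool_rot: [-0.118, 0.993, 0.0, 0.001]
ft_force: [0.1, 0.3, -0.5]
grip_width: 0.0424
grasp_force: 0.0
```

```bash
python3 - <<'E'
from h import *
c=snap('wrist','w5.png');s=snap('side','s5.png')
b=s['image'][80:310,160:420,::-1]
cv2.imwrite('pics/m5.png',np.hstack([cv2.resize(c['image'][...,::-1],(440,330)),cv2.resize(b,(360,330))]))
P=cloud(c);q=P[(P[...,2]>.035)&(P[...,2]<.055)&(np.hypot(P[...,0]-.437,P[...,1]-.081)<.05)];print('rib',cv2.minAreaRect((q[:,:2]*1000).astype(np.float32)),np.median(q[:,2]))
E
```

```text
rib ((437.6719665527344, 80.67575073242188), (50.318504333496094, 11.70949649810791), 13.717495918273926) 0.04375252342612032
```

View pics/m5.png

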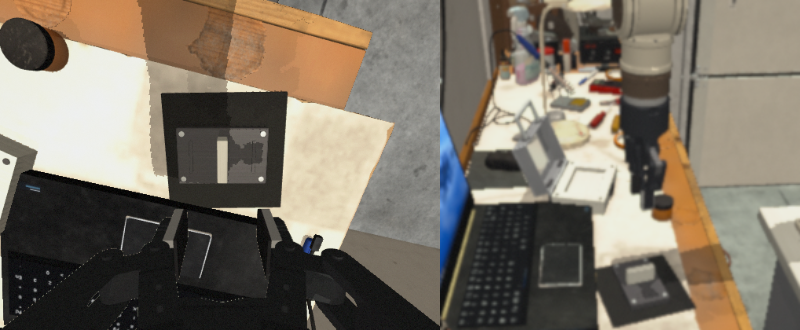

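The module stands upright in the middle of the pad (left, at (223,155)), with its rib top at z = 0.044 as expected. The lid is open (right, at (545,150)), and the gripper is clear.

```bash
python3 -c "
from workcell import bot
print(bot.job_done())"
```

```text
the job is handed in; nothing more can be done
None
```

The lid is open and resting on its stop, the module stands upright within about 3 mm of the pad's centre, nothing else was touched, and the job was handed in at about 24 s on the robot's clock.

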